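# Hang the pastel caddy on the chest's screw

### The arm

A 6-joint arm with a two-finger parallel gripper is mounted at the origin on the work surface. World frame = base frame: x ahead of the robot, y to its left, z up, the work surface at z = 0. Lengths are in m, angles in rad, forces in N, time in s.
With the tool pointing down it reaches from about 0.35 to 0.875 m from the base axis. Payload 4.2 kg.
Tool frame: the origin (TCP) lies midway between the tips of the shut fingers; the grasp point (between the pads) lies 19 mm behind it; z points along the fingers, y is the direction in which the jaws open and shut (so a half turn about z gives the same grasp; the last joint's range is limited). The gripper opens to 85 mm and grips with 20 to 120 N. Pads are 22 mm wide; open, the fingers measure 114 mm over their backs; the gripper's body (76 mm by 85 mm) begins 54 mm behind the grasp point. The pads swing forward as they close: fully open they stand 13 mm farther back than shut.
Start: joints at [1.487, 0.385, 0.008, 0, -1.194, -0.259], TCP at [0.21, 0.589, 0.231] pointing down, gripper open.
Joint ranges: [-3.14, 3.14], [-1.21, 2.06], [-1.07, 1.41], [-3.16, 2.05], [-2.99, -0.16], [-3.1, 3.1]. Speed limits (rad/s): [2.79, 2.79, 3.14, 3.14, 3.14, 3.14].

### API

Orientations are given as a 3x3 rotation matrix whose columns are the frame's x, y, z axes.
In Python, from workcell import readout, eyes, ctrl, spotter gives the robot as it stands.
- The arm moves only by the tool play_rows, never from a script. Its argument "targets" is a list of rows, each a list of 3 entries, a list of its own where there are three numbers: the opening, from -1 (shut) to 1 (fully open), so that 0 is half open, then the shift along the tool's x, y, z in mm, then the turn, a rotation vector about the tool's x, y, z in degrees. A call has 1 to 8 rows; each row is the pose to reach, as a shift and turn from the pose measured when the call began, along the tool's axes at that moment; what a row does not reach only later rows make up. A row lasts 1/10 s, in which the tool goes at most 50 mm and 8.59 degrees, less where a joint would pass 70% of its speed; a pose out of reach is approached as far as the arm can. A call with a gripper value outside its range is refused whole. The fingers move at their own pace and stop on an object; the grip force is fixed at half the most. Time passes only in rows, so rows that repeat a pose let the fingers close. It gives the time, the measured TCP pose, the force and the opening at its end, in the units of the state.
- readout.observe(): the state, without advancing time (a new reading comes with each control period).
- eyes.capture(name): name is "scene" or "top" or "wrist"; returns (picture, depth): 384x512x3 uint8, blue, green, red; 384x512 float32, m along the optical axis (not along the pixel's ray), 0 where there is no reading.
- eyes.camera_model(name): a dict with "fx", "fy", "cx", "cy" (pixels), "camera_from_world" (4x4, takes a point from world to camera coordinates). Camera axes: x right, y down, z forward; pixel columns grow to the right and rows downward; lengths in m; the calibration is good to about 2 mm. A picture is of the moment at which its call begins: read the wrist's pose just before it. camera_model takes no time and is no camera call; for the wrist camera it gives the pose at the moment of the call.
- ctrl.sign_off(): hands the job in, once; it reports no verdict.
Trained networks look in the newest picture that a camera, given by its name, has taken for a name from the list of things; names that differ only in an ending like _2 or _b are one class to them, and where a whole thing is asked for, a point or a joint stands for the part that bears it (a point fixed in the world has none). Each returns a list of dicts, best first, with "conf" (0 to 1); they miss things now and then, are a little off and sometimes report something else, mostly with a low value. They report only what shows in the picture. A call takes as long as a camera call. They do not tell look-alikes from the thing itself.
- spotter.masks_of(camera, label): "mask" (384x512 bool, what is visible of it) and "xy" ([column, row] in pixels, amid what is visible of it).
The state is a dict: "time": time; "joints": joint angles; "dq": joint speeds; "joint_efforts": joint torques, N m; "tool_pos": TCP position; "eef_rot": TCP orientation; "force": force on the tool from outside, world axes, zero at the start; "torque": the same for the moment, N m; "finger_gap": opening from 0.0 (shut) to 1.0 (fully open).
Only numpy, scipy, OpenCV 4.12 (cv2) and the standard library are available. Lean on these libraries where they do the work, as an engineer would, in place of code of your own. Each camera call takes 0.05 s, during which the arm holds its last target.

### The job

Hang the small wooden caddy on the front of the storage chest: bring the keyhole in its back plate over the head of the screw, push the plate back behind the head, then slide the caddy straight down until the screw sits at the top of the slot, and let go so that it hangs upright. The screw was driven in by eye, so feel for it gently: never press the caddy against the screw or the chest with more than about 25 N (2.5 kg). Leave the tape roll, jar and bottle where they are.

Things in the scene. Friction and masses are not known exactly. Their poses are not given: they have to be found in the camera images.
- caddy: Loose light-wood caddy standing on the table, 0.15-0.31 kg, 100 mm wide (y), 130 high (z). Origin: centre of underside; z up; x points to its back. Back plate 6 mm thick, full width and height, back face at x = +30. Tray at its foot: x -35 to +24, walls 20 high. Its plate has a keyhole. Held by the grip rib at the top.
- caddy_grip (a point): Middle of the grip rib, at (-6, 0, 115) mm in the caddy's frame, same axes. The rib is a block 12 mm thick (y), x -35 to +24, z 100 to 130, standing forward from the middle of the plate's top; nothing beside it: grasp it from above across its 12 mm.
- caddy_entry (a point): Centre of the keyhole's entry hole on the plate's back face, at (30, 0, 50) mm in the caddy's frame, same axes. The hole goes through the plate, is eight-sided, 18 mm across flats, and narrows upward through 45 degree shoulders to the slot.
- caddy_seat (a point): Where the screw's shank axis lies in the slot when the caddy hangs fully down: on the back face, at (30, 0, 76) mm in the caddy's frame (26 mm above the entry's centre), same axes. The slot is 9.5 mm wide, runs straight up from the entry hole and ends closed at z = 79.5.
- chest: Fixed dark wooden storage chest, 280 mm wide (y), 120 deep (x), 200 high (z). Origin: foot of the middle of its plain front face, the one with the screw; z up; x points into the chest, so that face is the plane x = 0 and looks to -x.
- mark (a point): Intended place of the screw on the chest's front face, (0, 0, 145) mm in the chest's frame, same axes. The real, rigid steel screw stands square to the face and lies up to 7 mm from here in y and up to 7 mm in z (not measured). Shank 7 mm thick, bare for 9 mm; then a flat round head 14 mm across, 4 thick: its front is 13 mm off the face.
- tape: Bystander: roll of paper tape lying flat, 90 mm across, 22 high; origin under its centre.
- jar: Bystander: amber glass jar with black lid, 64 mm across, 85 high; origin under its centre.
- bottle: Bystander: white bottle, 54 mm across, 130 high; origin under its centre.
Mind the look-alikes: they are no part of the job. Several things have the shape of the caddy; the one meant has the colours described above.

How it is judged:
On the way:
1. the entry hole is over the screw head and the plate is pushed back behind the head, not yet lowered (x of caddy_entry in the frame of mark above -0.005 m and y of caddy_entry in the frame of mark between -0.011 and 0.011 m and z of caddy_entry in the frame of mark between -0.012 and 0.012 m), for 0.05 s.
At the end, for the whole second after the job is handed in: The caddy hangs on the screw, released and at rest: seat point within 10 mm in height and 11 mm sideways of the mark (the screw's own scatter and slack), back face less than 6 mm off the chest, upright within 0.14 rad, plate square to the chest within 0.2 rad (x of caddy_seat in the frame of mark above -0.006 m and y of caddy_seat in the frame of mark between -0.011 and 0.011 m and z of caddy_seat in the frame of mark between -0.01 and 0.01 m and angle between caddy's own z axis and vertical below 0.14 rad and angle between the x axis of caddy and the x axis of chest, either way round below 0.2 rad and linear speed of caddy below 0.02 m/s); the robot touches nothing.
It fails at once if the caddy is pressed against the screw or chest with more than 25 N (contact force between caddy and chest above 25 N).
It fails at once if a bystander is pushed more than 20 mm (distance of any of tape, jar, bottle from where it was at the start of the episode above 0.02 m).
It also fails if it takes over 72 s, if anything falls off the work surface, if the arm or the gripper's body presses on something with over 40 N, if the wrist force passes 120 N, or if a joint passes its speed limit or range.

## Working session

There is one attempt and no reset: what is moved stays moved. The work goes in short steps, Python scripts to look and compute and a tool call to move; the robot and the scene stay as the last step left them, time stands still between calls to the robot, and variables do not carry over. Pictures are saved under pics/ and viewed, and the job is handed in when it is done.

Besides the shell and the picture viewer there is one more tool, called after "Emit:" by a JSON object that holds its "op" and its "data", one argument or row to a line. play_rows: Moves the arm, as the interface text tells. Its arguments: {"type":"object","properties":{"targets":{"type":"array"}},"required":["targets"]}

```bash
mkdir -p pics; ls
cat > h.py <<'E'
import numpy as np,cv2
from workcell import readout, eyes, ctrl, spotter
def cap(n,f=None):
    p,d=eyes.capture(n); m=eyes.camera_model(n)
    if f: cv2.imwrite('pics/'+f,p)
    return p,d,m
def unproj(u,v,z,m):
    c=np.stack([(u-m['cx'])/m['fx']*z,(v-m['cy'])/m['fy']*z,z,np.ones_like(z)],-1)
    return (c@np.linalg.inv(np.array(m['camera_from_world'])).T)[...,:3]
def cloud(d,m):
    v,u=np.mgrid[:d.shape[0],:d.shape[1]].astype(float)
    return unproj(u,v,d.astype(float),m)
def proj(P,m):
    P=np.atleast_2d(P);c=np.c_[P,np.ones(len(P))]@np.array(m['camera_from_world']).T
    return np.c_[c[:,0]/c[:,2]*m['fx']+m['cx'],c[:,1]/c[:,2]*m['fy']+m['cy']]
E
python3 - <<'E'
from h import *
s=readout.observe();print(s)
for n in ['scene','top','wrist']:
    p,d,m=cap(n,n+'0.png'); np.savez(n+'0.npz',p=p,d=d,**m)
    for l in ['caddy','chest']:
        for r in spotter.masks_of(n,l): print(n,l,r['conf'],r['xy'],r['mask'].sum())
E
```

```text
pics
{'time': 0.0, 'joints': array([ 1.48657343e+00,  3.85548487e-01,  6.66231791e-03, -4.70603579e-04,
       -1.19399339e+00, -2.58575200e-01]), 'dq': array([-0.00045467, -0.00094463,  0.00067079,  0.00112459, -0.00141579,
        0.00033539]), 'joint_efforts': array([ 3.36945877e-04, -3.92287052e+01,  1.88397646e+01,  4.18602034e+00,
       -4.73548673e-03, -3.40561520e-06]), 'tool_pos': array([0.2098871 , 0.58810549, 0.23024494]), 'eef_rot': array([[ 9.41759511e-01, -3.36286559e-01, -6.11283157e-04],
       [-3.36287096e-01, -9.41757310e-01, -2.03900148e-03],
       [ 1.10008408e-04,  2.12581567e-03, -9.99997734e-01]]), 'force': array([ 0.786355  , -0.94717429,  0.47344443]), 'torque': array([ 0.01719949,  0.04390197, -0.0522828 ]), 'finger_gap': 1.0021617920320718}
scene caddy 0.9 [257.5, 228.8] 2498
scene caddy 0.84 [185.8, 238.3] 2981
scene caddy 0.62 [105.2, 208.9] 3124
scene chest 0.95 [354.3, 145.5] 13753
top caddy 0.97 [365.4, 259.2] 1111
top caddy 0.79 [266.5, 181.2] 1248
top caddy 0.72 [326.2, 200.4] 1050
top chest 0.69 [136.2, 186.6] 9902
```

View pics/scene0.png

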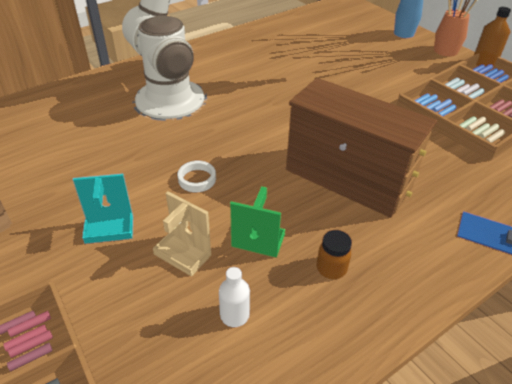

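View pics/top0.png

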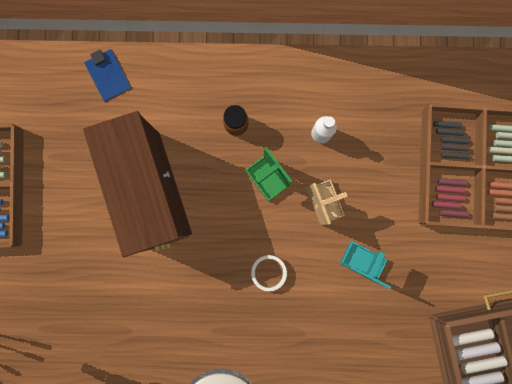

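View pics/wrist0.png

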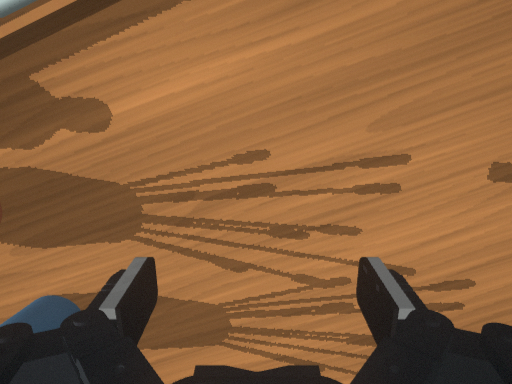

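Three caddy-shaped things show in the scene picture: teal at (105,209), light wood at (186,238) and green at (257,229). The light-wood one is the target, at (326,200) in the top view. The chest with its screw is at (343,147) in scene and (166,175) in top.

Run:
```python
from h import *
L={n:dict(np.load(n+'0.npz')) for n in ['scene','top']}
s=L['scene'];t=L['top']
a=cv2.resize(s['p'][185:280,145:240],None,fx=4,fy=4,interpolation=2)
b=cv2.resize(t['p'][170:235,290:360],None,fx=5,fy=5,interpolation=2)
h=max(a.shape[0],b.shape[0])
o=np.zeros((h,a.shape[1]+b.shape[1],3),np.uint8);o[:a.shape[0],:a.shape[1]]=a;o[:b.shape[0],a.shape[1]:]=b
cv2.imwrite('pics/crop1.png',o)
for n in L:
    m=L[n];C=cloud(m['d'],m)
    print(n,m['fx'],np.linalg.inv(m['camera_from_world'])[:3,3])
    pts=[(326,200),(345,196),(266,175),(365,262),(130,190),(268,272),(235,117),(323,129)] if n=='top' else [(186,238),(343,147),(197,178)]
    for u,v in pts: print((u,v),C[v,u].round(3))
# chest top in top view
C=cloud(t['d'],t)
M=(abs(C[...,2]-.2)<.012)&(t['d']>0)
M=cv2.morphologyEx(M.astype(np.uint8),cv2.MORPH_OPEN,np.ones((3,3)))
n,lab,st,ce=cv2.connectedComponentsWithStats(M)
i=1+st[1:,4].argmax();P=C[lab==i];print('chest top',st[i],cv2.minAreaRect((P[:,:2]*1000).astype(np.float32)),np.median(P[:,2]))
print(cv2.boxPoints(cv2.minAreaRect((P[:,:2]*1000).astype(np.float32))))
# caddy wood
p=C[165:240,285:365].reshape(-1,3);q=p[(p[:,2]>.115)&(p[:,2]<.15)];print('caddy top',len(q),q.min(0),q.max(0))
np.save('q.npy',q)
print(cv2.minAreaRect((q[:,:2]*1000).astype(np.float32)), np.median(q[:,2]))
```

```text
scene 481.4368734456 [ 1.1225809  -0.50980326  0.79052946]
(186, 238) [ 0.512 -0.234  0.019]
(343, 147) [0.584 0.12  0.148]
(197, 178) [ 0.346 -0.111 -0.   ]
top 429.0135754575445 [ 0.46524703 -0.08131692  1.11145738]
(326, 200) [ 0.528 -0.241  0.13 ]
(345, 196) [ 0.538 -0.285  0.13 ]
(266, 175) [ 0.584 -0.103  0.127]
(365, 262) [ 0.379 -0.361  0.005]
(130, 190) [0.538 0.188 0.2  ]
(268, 272) [ 0.349 -0.114  0.001]
(235, 117) [ 0.729 -0.026  0.086]
(323, 129) [ 0.7   -0.238  0.102]
chest top [  83  111   96  146 8098] ((555.0299682617188, 188.86447143554688), (293.04632568359375, 127.42123413085938), 19.46866226196289) 0.200601839109401
[[395.6502   200.09749 ]
 [438.1186    79.961685]
 [714.4097   177.63145 ]
 [671.94135  297.76727 ]]
caddy top 333 [ 0.47291639 -0.28942131  0.11557816] [ 0.59092536 -0.14629405  0.13522605]
((555.908203125, -222.999267578125), (155.42930603027344, 79.72492218017578), 42.791446685791016) 0.13015996803624064
```

View pics/crop1.png

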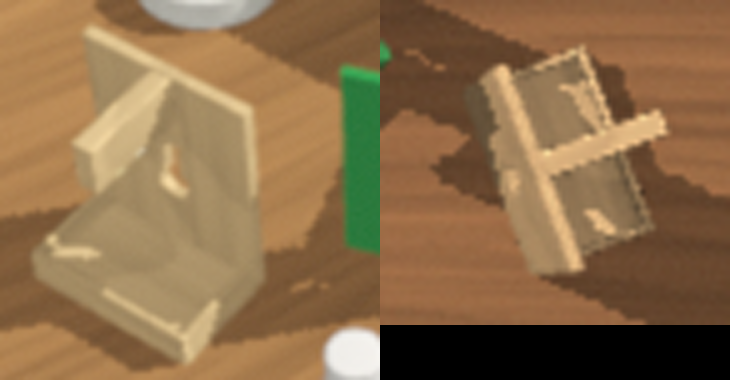

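Run:
```python
from h import *
from scipy.optimize import least_squares
L={n:dict(np.load(n+'0.npz')) for n in ['scene','top']}
s=L['scene'];t=L['top']
C=cloud(s['d'],s)
th=np.radians(19.47);xa=np.array([-np.sin(th),np.cos(th)]);ya=-np.array([np.cos(th),np.sin(th)])
c=np.array([.575,.1323])
q=(C[...,:2]-c); X=q@xa;Y=q@ya;Z=C[...,2]
M=(abs(X)<.012)&(abs(Y)<.125)&(Z>.02)&(Z<.185)
P=C[M];
A=np.c_[P[:,:2],np.ones(len(P))]
for k in range(6):
    n=np.linalg.svd(P-P.mean(0))[2][2] if k==0 else n
    mu=P.mean(0);n=np.linalg.svd(P-mu,full_matrices=False)[2][2];r=(P-mu)@n;P=P[abs(r)<2.0*r.std()+1e-4]
n*=np.sign(n[1]);print('front plane n',n,'angle',np.degrees(np.arctan2(-n[0],n[1])),'off of c',(np.r_[c,.1]-mu)@n, r.std(),len(P))
# screw pixels: stand off the plane
M2=(X<-.005)&(X>-.03)&(abs(Y)<.05)&(Z>.11)&(Z<.18)
v,u=np.nonzero(M2);print(len(v));print(np.c_[u,v,X[M2]*1000,Y[M2]*1000,Z[M2]*1000].round(1))
# chest edges in the front plane, from scene
Mf=(abs((C-mu)@n)<.006)&(Z>.02)&(Z<.185)&(abs(Y)<.2)
for z0 in (.04,.08,.12,.16):
    w=Mf&(abs(Z-z0)<.01);print(z0,Y[w].min(),Y[w].max())
Q=cloud(t['d'],t);
w=(abs(Q[...,2]-.2)<.006)&(abs((Q[...,:2]-c)@ya)<.2)&(abs((Q[...,:2]-c)@xa-.06)<.1)
qq=(Q[w][:,:2]-c);print('top ext',[np.percentile(qq@ya,k).round(4) for k in(0,1,99,100)],[np.percentile(qq@xa,k).round(4) for k in(0,1,99,100)])
```

```text
front plane n [-3.35053966e-01  9.42198860e-01  3.83863755e-04] angle 19.575821106289933 off of c 0.0015034766039618585 0.0011660138227217402 5611
38
[[ 3.320e+02  1.330e+02 -6.800e+00  2.900e+01  1.660e+02]
 [ 3.300e+02  1.350e+02 -5.600e+00  3.340e+01  1.579e+02]
 [ 3.370e+02  1.360e+02 -5.300e+00  1.720e+01  1.624e+02]
 [ 3.500e+02  1.370e+02 -5.200e+00 -1.180e+01  1.727e+02]
 [ 3.430e+02  1.440e+02 -7.000e+00 -0.000e+00  1.497e+02]
 [ 3.440e+02  1.440e+02 -5.100e+00 -1.500e+00  1.492e+02]
 [ 3.400e+02  1.450e+02 -1.360e+01  3.700e+00  1.495e+02]
 [ 3.410e+02  1.450e+02 -1.490e+01  9.000e-01  1.517e+02]
 [ 3.420e+02  1.450e+02 -1.370e+01 -8.000e-01  1.517e+02]
 [ 3.430e+02  1.450e+02 -1.160e+01 -2.200e+00  1.510e+02]
 [ 3.440e+02  1.450e+02 -8.800e+00 -3.300e+00  1.497e+02]
 [ 3.450e+02  1.450e+02 -5.800e+00 -4.400e+00  1.483e+02]
 [ 3.390e+02  1.460e+02 -1.640e+01  4.400e+00  1.482e+02]
 [ 3.400e+02  1.460e+02 -1.430e+01  3.000e+00  1.476e+02]
 [ 3.410e+02  1.460e+02 -1.450e+01  7.000e-01  1.488e+02]
 [ 3.420e+02  1.460e+02 -1.690e+01 -2.400e+00  1.518e+02]
 [ 3.430e+02  1.460e+0
[... 912 characters left out ...]
10e+02  1.490e+02 -1.380e+01 -2.000e-01  1.406e+02]
 [ 3.420e+02  1.490e+02 -1.270e+01 -2.000e+00  1.407e+02]
 [ 3.430e+02  1.490e+02 -1.660e+01 -5.700e+00  1.450e+02]
 [ 3.440e+02  1.490e+02 -1.640e+01 -7.900e+00  1.459e+02]
 [ 3.420e+02  1.500e+02 -1.470e+01 -3.200e+00  1.398e+02]
 [ 3.430e+02  1.500e+02 -1.630e+01 -6.000e+00  1.422e+02]]
0.04 -0.14021555841007663 0.13828928306072807
0.08 -0.14024362233544269 0.13928783313817536
0.12 -0.14024571288494847 0.13826393840909873
0.16 -0.14013046037200727 0.13908193985989017
top ext [np.float64(-0.1465), np.float64(-0.1414), np.float64(0.1438), np.float64(0.1465)] [np.float64(-0.0037), np.float64(-0.0025), np.float64(0.1209), np.float64(0.1237)]
```

Run:
```python
from h import *
t=dict(np.load('top0.npz'));s=dict(np.load('scene0.npz'))
a=cv2.resize(s['p'][100:190,300:400],None,fx=5,fy=5,interpolation=2);cv2.imwrite('pics/crop2.png',a)
C=cloud(t['d'],t)
hsv=cv2.cvtColor(t['p'],cv2.COLOR_BGR2HSV)
M=np.zeros(t['d'].shape,bool);M[165:240,300:365]=True
M&=(abs(C[...,2]-.13)<.006)
M&=~((hsv[...,0]>45)&(hsv[...,1]>80))
P=C[M][:,:2];print(len(P),P.min(0),P.max(0),C[M][:,2].mean())
best=None
# brute: template T: plate x24..30,y+-50; rib x -35..24,y+-6 ; score by signed dist
from scipy.optimize import minimize
def box(p,x0,x1,y0,y1):
    d=np.maximum(np.maximum(x0-p[:,0],p[:,0]-x1),np.maximum(y0-p[:,1],p[:,1]-y1));return d
def f(v):
    c,s_=np.cos(v[2]),np.sin(v[2]);q=(P-v[:2])@np.array([[c,-s_],[s_,c]])
    d=np.minimum(box(q,.024,.030,-.05,.05),box(q,-.035,.024,-.006,.006))
    return np.minimum(np.maximum(d,0),.01).sum()*1000+ 0
# centroid of template match: use grid + raster IoU on 0.5mm-ish area via pixel pitch
def inside(v):
    # model pixels
    c,s_=np.cos(v[2]),np.sin(v[2]);A=C[165:240,300:365]
    # unproject each pixel at z=.13
    q=(R-v[:2])@np.array([[c,-s_],[s_,c]])
    d=np.minimum(box(q,.024,.030,-.05,.05),box(q,-.035,.024,-.006,.006))
    p=1/(1+np.exp(d/0.0006))
    return ((p-m)**2).sum()
vv,uu=np.mgrid[165:240,300:365].astype(float)
m_=t;z=np.full(vv.shape,1.0)
Tinv=np.linalg.inv(t['camera_from_world']);o=Tinv[:3,3]
D=unproj(uu,vv,z,t)-o;R=(o+D*((.13-o[2])/D[...,2])[...,None])[...,:2].reshape(-1,2)
m=M[165:240,300:365].reshape(-1).astype(float)
for a0 in (80,100,110,120):
    r=minimize(inside,[.53,-.235,np.radians(a0)],method='Nelder-Mead',options=dict(maxiter=800,initial_simplex=[[.53,-.235,np.radians(a0)],[.545,-.235,np.radians(a0)],[.53,-.22,np.radians(a0)],[.53,-.235,np.radians(a0+8)]]))
    print(r.x,np.degrees(r.x[2]),r.fun,m.sum())
```

```text
269 [ 0.47291639 -0.28942131] [ 0.56654958 -0.21065886] 0.13043756597802184
[ 0.53013764 -0.25530004  1.9405889 ] 111.18755355795177 20.543566794644278 269.0
[ 0.53013515 -0.25529877  1.94056102] 111.18595635593987 20.543550990147487 269.0
[ 0.5301357  -0.25529804  1.94062787] 111.18978678581328 20.543560999849923 269.0
[ 0.53013526 -0.25529896  1.94062769] 111.18977604710001 20.543570853657663 269.0
```

View pics/crop2.png

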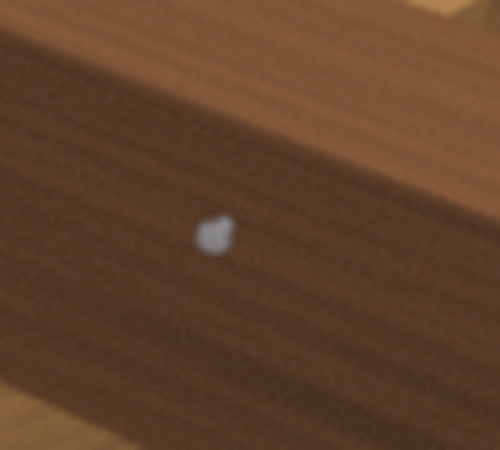

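Choice confirmed: the light-wood caddy, centre (0.530,-0.255), x axis at 111.2°. The chest's x axis is at about 109.5°. I'll move to hover over the rib.

Emit:
{"op": "play_rows", "data": {
  "targets": [
    [1, [0, 0, -40], [0, 0, 0]],
    [1, [30, 35, -50], [0, 0, 6]],
    [1, [62, 73, -60], [0, 0, 12]],
    [1, [94, 110, -60], [0, 0, 18]],
    [1, [126, 148, -60], [0, 0, 24]],
    [1, [158, 185, -60], [0, 0, 30]],
    [1, [190, 223, -60], [0, 0, 36]],
    [1, [222, 260, -60], [0, 0, 42]]
  ]
}}

```text
time: 1.25
tool_pos: [0.3319, 0.2671, 0.2917]
eef_rot: [[0.472, -0.882, 0.001], [-0.882, -0.472, 0.001], [-0.0, -0.001, -1.0]]
force: [0.8, 0.1, 0.4]
finger_gap: 0.997
```

```bash
cat > tgt.py <<'E'
from h import *
import sys
from scipy.spatial.transform import Rotation as Ro
def tgt(pos,yang):
    s=readout.observe();R=s['eef_rot'];a=np.radians(yang)
    y=np.array([np.cos(a),np.sin(a),0]);z=np.array([0,0,-1.]);G=np.c_[np.cross(y,z),y,z]
    print('t',s['time'],'pos',s['tool_pos'].round(4),'F',s['force'].round(1),'T',s['torque'].round(2),'gap',s['finger_gap'].round(3),'q',s['joints'].round(2))
    print('shift mm',(R.T@(np.array(pos)-s['tool_pos'])*1000).round(1),'turn',np.degrees(Ro.from_matrix(R.T@G).as_rotvec()).round(2))
if __name__=='__main__':
    a=list(map(float,sys.argv[1:]));tgt(a[:3],a[3])
E
python3 tgt.py .5323 -.2609 .25 201.2
```

```text
Traceback (most recent call last):
  File "tgt.py", line 10, in <module>
    a=list(map(float,sys.argv[1:]));tgt(a[:3],a[3])
                                    ~~~^^^^^^^^^^^^
  File "tgt.py", line 7, in tgt
    print('t',s['time'],'pos',s['tool_pos'].round(4),'F',s['force'].round(1),'T',s['torque'].round(2),'gap',s['finger_gap'].round(3),'q',s['joints'].round(2))
                                                                                                            ^^^^^^^^^^^^^^^^^^^^^
AttributeError: 'float' object has no attribute 'round'
```

```bash
sed -i "s/s\['finger_gap'\].round(3)/round(s['finger_gap'],3)/" tgt.py
python3 tgt.py .5323 -.2609 .25 201.2
```

```text
t 1.25 pos [0.3319 0.2671 0.2917] F [0.8 0.1 0.4] T [ 0.04 -0.11 -0.01] gap 0.997 q [ 1.06 -0.01 -0.34  0.   -1.24 -0.57]
shift mm [560.1  72.5  41.4] turn [-0.05  0.03  6.96]
```

Emit:
{"op": "play_rows", "data": {
  "targets": [
    [1, [48, 6, 0], [0, 0, 1]],
    [1, [96, 12, 0], [0, 0, 2]],
    [1, [144, 18, 0], [0, 0, 3]],
    [1, [192, 25, 0], [0, 0, 4]],
    [1, [240, 31, 0], [0, 0, 5]],
    [1, [288, 37, 0], [0, 0, 6]],
    [1, [336, 43, 5], [0, 0, 7]],
    [1, [384, 50, 10], [0, 0, 7]]
  ]
}}

```text
time: 2.05
tool_pos: [0.4695, -0.0971, 0.2818]
eef_rot: [[0.361, -0.933, 0.002], [-0.933, -0.361, 0.001], [-0.0, -0.002, -1.0]]
force: [0.8, 0.8, -0.8]
finger_gap: 1.0
```

```bash
python3 tgt.py .5323 -.2609 .25 201.2
```

```text
t 2.05 pos [ 0.4695 -0.0971  0.2818] F [ 0.8  0.8 -0.8] T [ 0.06 -0.08 -0.  ] gap 1.0 q [ 0.14  0.1  -0.25 -0.   -1.22  0.23]
shift mm [175.4   0.5  31.8] turn [-0.14  0.01 -0.07]
```

Emit:
{"op": "play_rows", "data": {
  "targets": [
    [1, [45, 0, 5], [0, 0, 0]],
    [1, [90, 0, 12], [0, 0, 0]],
    [1, [135, 0, 22], [0, 0, 0]],
    [1, [165, 0, 30], [0, 0, 0]],
    [1, [175, 0, 32], [0, 0, 0]],
    [1, [175, 0, 32], [0, 0, 0]]
  ]
}}

```text
time: 2.65
tool_pos: [0.5325, -0.2612, 0.2489]
eef_rot: [[0.359, -0.933, 0.001], [-0.933, -0.359, 0.001], [-0.001, -0.001, -1.0]]
force: [0.9, 0.3, -0.3]
finger_gap: 1.001
```

```bash
python3 - <<'E'
from h import *
p,d,m=cap('wrist','w1.png');np.savez('w1.npz',p=p,d=d,**m)
C=cloud(d,m)
M=(abs(C[...,2]-.13)<.005);print(M.sum());P=C[M];print(P.min(0),P.max(0))
o=p.copy();o[M]=(0,0,255);cv2.imwrite('pics/w1m.png',np.hstack([cv2.resize(p,(400,300)),cv2.resize(o,(400,300))]))
E
python3 tgt.py .5323 -.2609 .25 201.2
```

```text
6135
[ 0.35005648 -0.37349411  0.12500862] [ 0.72371364 -0.0780092   0.1330461 ]
t 2.7 pos [ 0.5324 -0.2603  0.2497] F [ 0.1 -0.2 -0.4] T [ 0.01 -0.03 -0.03] gap 0.997 q [-0.18  0.32 -0.05 -0.   -1.21  0.55]
shift mm [ 0.5  0.3 -0.3] turn [-0.11  0.03 -0.1 ]
```

View pics/w1m.png

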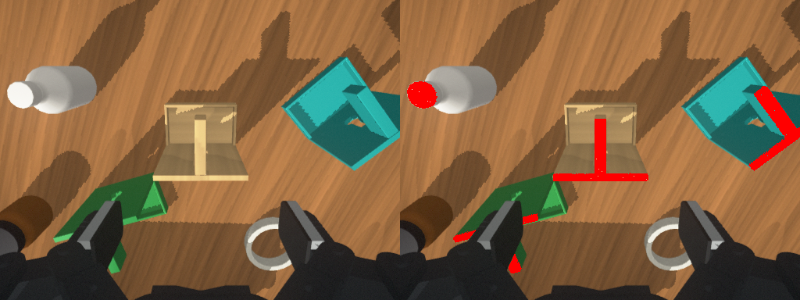

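```bash
cat > fit.py <<'E'
from h import *
from scipy.optimize import minimize
def box(p,x0,x1,y0,y1): return np.maximum(np.maximum(x0-p[:,0],p[:,0]-x1),np.maximum(y0-p[:,1],p[:,1]-y1))
def fit(d,m,z0,g,ang,roi):
    C=cloud(d,m);u0,u1,v0,v1=roi
    M=(abs(C[...,2]-z0)<.005)[v0:v1,u0:u1]
    vv,uu=np.mgrid[v0:v1,u0:u1].astype(float);T=np.linalg.inv(m['camera_from_world']);o=T[:3,3]
    D=unproj(uu,vv,np.ones_like(vv),m)-o;R=(o+D*((z0-o[2])/D[...,2])[...,None])[...,:2].reshape(-1,2);mm=M.reshape(-1).astype(float)
    def f(v):
        c,s_=np.cos(v[2]),np.sin(v[2]);q=(R-v[:2])@np.array([[c,-s_],[s_,c]])
        b=np.minimum(box(q,.024,.030,-.05,.05),box(q,-.035,.024,-.006,.006))
        return ((1/(1+np.exp(np.clip(b/.0004,-50,50)))-mm)**2).sum()
    a=np.radians(ang);s=[[g[0],g[1],a],[g[0]+.008,g[1],a],[g[0],g[1]+.008,a],[g[0],g[1],a+.08]]
    r=minimize(f,s[0],method='Nelder-Mead',options=dict(initial_simplex=s,xatol=1e-6,fatol=1e-3,maxiter=1500))
    return r.x,np.degrees(r.x[2]),r.fun,mm.sum(),np.median(C[v0:v1,u0:u1][M][:,2])
E
python3 - <<'E'
from fit import *
w=dict(np.load('w1.npz'))
x,a,f,n,z=fit(w['d'],w,.13,(.53,-.255),111.2,(190,330,130,245));print(x,a,f,n,z)
t=x[2];print('grip',x[:2]-.006*np.array([np.cos(t),np.sin(t)]))
E
```

```text
[ 0.53000518 -0.25518352  1.94133854] 111.23050503635301 295.5907135644585 2247.0 0.13066107960958634
grip [ 0.53217791 -0.26077631]
```

Emit:
{"op": "play_rows", "data": {
  "targets": [
    [1, [0.4, 0.4, 40], [0, 0, 0]],
    [1, [0.4, 0.4, 85], [0, 0, 0]],
    [1, [0.4, 0.4, 125], [0, 0, 0]],
    [1, [0.4, 0.4, 150], [0, 0, 0]],
    [1, [0.4, 0.4, 153], [0, 0, 0]],
    [1, [0.4, 0.4, 153], [0, 0, 0]],
    [0.3, [0.4, 0.4, 153], [0, 0, 0]],
    [-0.3, [0.4, 0.4, 153], [0, 0, 0]]
  ]
}}

```text
time: 3.5
tool_pos: [0.5338, -0.2606, 0.099]
eef_rot: [[0.361, -0.933, 0.006], [-0.933, -0.361, 0.0], [0.002, -0.005, -1.0]]
force: [-1.2, -0.4, -0.8]
finger_gap: 0.693
```

```bash
python3 tgt.py .5322 -.2608 .096 201.2
python3 - <<'E'
from h import *
p,d,m=cap('wrist','w2.png')
E
```

```text
t 3.5 pos [ 0.5338 -0.2606  0.099 ] F [-1.2 -0.4 -0.8] T [-0.06  0.03  0.  ] gap 0.693 q [-0.18  0.45 -0.24 -0.   -0.87  0.55]
shift mm [-0.4  1.6  3. ] turn [-0.31 -0.11 -0.06]
```

View pics/w2.png

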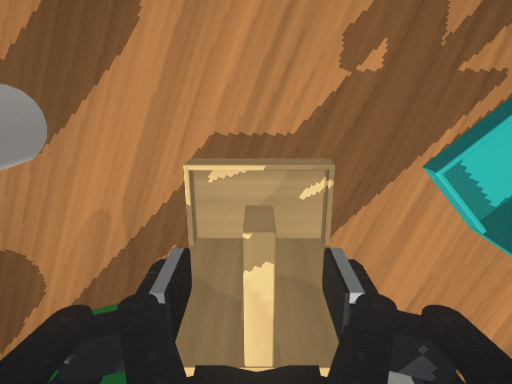

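The rib, at columns 243–275, lies centred between the fingers (pads at about 180 and 335). I'll close on it.

Emit:
{"op": "play_rows", "data": {
  "targets": [
    [-0.5, [0, 1.6, 2.5], [0, 0, 0]],
    [-1, [0, 1.6, 3], [0, 0, 0]],
    [-1, [0, 1.6, 3], [0, 0, 0]],
    [-1, [0, 1.6, 3], [0, 0, 0]],
    [-1, [0, 1.6, 3], [0, 0, 0]],
    [-1, [0, 1.6, 3], [0, 0, 0]]
  ]
}}

```text
time: 4.15
tool_pos: [0.5325, -0.2614, 0.096]
eef_rot: [[0.361, -0.933, 0.006], [-0.933, -0.361, 0.0], [0.002, -0.006, -1.0]]
force: [0.3, -0.1, 1.3]
finger_gap: 0.131
```

```bash
python3 tgt.py .5322 -.2608 .096 201.2
```

```text
t 4.15 pos [ 0.5325 -0.2614  0.096 ] F [ 0.3 -0.1  1.3] T [-0.05 -0.22 -0.04] gap 0.131 q [-0.18  0.46 -0.25 -0.   -0.86  0.55]
shift mm [-0.6  0.1 -0. ] turn [-0.33 -0.13 -0.07]
```

Emit:
{"op": "play_rows", "data": {
  "targets": [
    [-1, [0, 0, -15], [0, 0, 0]],
    [-1, [0, 0, -40], [0, 0, 0]],
    [-1, [0, 0, -80], [0, 0, 0]],
    [-1, [0, 0, -120], [0, 0, 0]],
    [-1, [0, 0, -155], [0, 0, 0]],
    [-1, [0, 0, -160], [0, 0, 0]],
    [-1, [0, 0, -160], [0, 0, 0]]
  ]
}}

```text
time: 4.85
tool_pos: [0.5311, -0.261, 0.2557]
eef_rot: [[0.36, -0.933, 0.006], [-0.933, -0.36, 0.001], [0.001, -0.006, -1.0]]
force: [-0.9, 0.8, -3.6]
finger_gap: 0.127
```

```bash
python3 tgt.py .5322 -.2608 .256 201.2
python3 - <<'E'
from h import *
p,d,m=cap('scene','s2.png');np.savez('s2.npz',p=p,d=d,**m)
t=dict(np.load('top0.npz'));s=dict(np.load('scene0.npz'))
th=np.radians(19.55);xa=np.array([-np.sin(th),np.cos(th),0]);ya=-np.array([np.cos(th),np.sin(th),0])
c=np.array([.575,.1323,0])-.0015*xa
for n,mm,(u0,u1,v0,v1) in (('s',s,(332,354,137,158)),('t',t,(155,178,163,187))):
    p=mm['p'].astype(int)[v0:v1,u0:u1]; sat=p.max(2)-p.min(2);W=(p.max(2)>85)&(sat<40)
    vv,uu=np.nonzero(W);print(n,W.sum(),uu.mean()+u0,vv.mean()+v0,uu.min()+u0,uu.max()+u0,vv.min()+v0,vv.max()+v0)
    for w_ in W.astype(int): print(''.join('.#'[k] for k in w_))
    T=np.linalg.inv(mm['camera_from_world']);o=T[:3,3]
    D=unproj(np.array(uu+u0,float),np.array(vv+v0,float),np.ones(len(uu)),mm)-o
    k=((c-.013*xa-o)@xa)/(D@xa);Q=o+D*k[:,None]
    Y=(Q-c)@ya;Z=Q[:,2]
    print('Y',Y.min(),Y.max(),Y.mean(),'Z',Z.min(),Z.max(),Z.mean())
E
```

```text
t 4.85 pos [ 0.5311 -0.261   0.2557] F [-0.9  0.8 -3.6] T [-0.04  0.05 -0.01] gap 0.127 q [-0.18  0.31 -0.04 -0.   -1.21  0.55]
shift mm [ 0.2 -1.1 -0.3] turn [-0.36 -0.07 -0.1 ]
s 59 342.66101694915255 146.5593220338983 339 346 142 151
......................
......................
......................
......................
......................
.............#........
..........#####.......
........#######.......
.......########.......
.......########.......
.......########.......
.......########.......
.......#######........
........######........
..........#...........
......................
......................
......................
......................
......................
......................
Y -0.01111421806643999 0.005582810427302363 -0.003157287658414832 Z 0.13706823211098051 0.16289902009677215 0.1490507875602037
t 19 166.31578947368422 174.57894736842104 163 169 172 176
.......................
.......................
.......................
.......................
.......................
.......................
.......................
.......................
.......................
............#..........
............##.........
.........#####.........
........#######........
.........##..##........
.......................
.......................
.......................
.......................
.......................
.......................
.......................
.......................
.......................
.......................
Y -0.00405878631405141 0.012264479283063031 0.004554727140575467 Z 0.14054669248870155 0.2174925935300096 0.17417545410944102
```

View pics/s2.png

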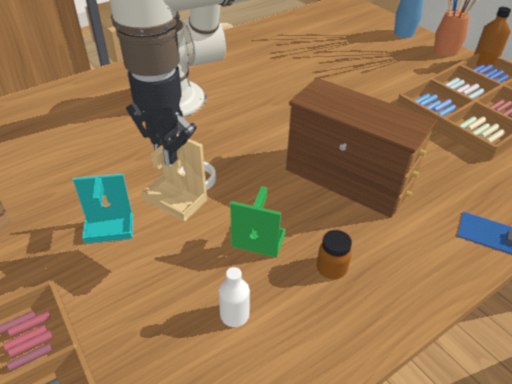

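```bash
cat > screw.py <<'E'
from h import *
from scipy.optimize import minimize
th=np.radians(19.55);xa=np.array([-np.sin(th),np.cos(th),0]);ya=-np.array([np.cos(th),np.sin(th),0]);za=np.array([0,0,1.])
c=np.array([.575,.1323,0])-.0015*xa
def wmask(mm,roi,thr=85):
    u0,u1,v0,v1=roi;p=mm['p'].astype(float)[v0:v1,u0:u1]
    return np.clip((p.min(2)-45)/ (130-45),0,1)
a=np.linspace(0,2*np.pi,48)
def cyl(r,x0,x1): return np.concatenate([np.c_[np.full(48,x),r*np.cos(a),r*np.sin(a)] for x in (x0,x1)])
def render(Y,Z,mm,roi,off=0,S=8):
    u0,u1,v0,v1=roi;im=np.zeros(((v1-v0)*S,(u1-u0)*S),np.uint8)
    for r,x0,x1 in((.0035,-.009,0),(.007,-.013,-.009)):
        l=cyl(r,x0,x1);P=c+np.outer(l[:,0]-off,xa)+np.outer(l[:,1]+Y,ya)+np.outer(l[:,2]+Z,za)
        uv=(proj(P,mm)-[u0,v0]+.5)*S
        cv2.fillConvexPoly(im,cv2.convexHull(uv.astype(np.float32)).astype(np.int32),255)
    return cv2.resize(im,(u1-u0,v1-v0),interpolation=cv2.INTER_AREA)/255.
E
python3 - <<'E'
from screw import *
t=dict(np.load('top0.npz'));s=dict(np.load('scene0.npz'))
for n,mm,roi in (('s',s,(332,354,137,158)),('t',t,(155,178,163,187))):
    W=wmask(mm,roi)
    for off in (0,):
        g=[((render(Y,Z,mm,roi,off)-W)**2).sum() for Y in np.arange(-.009,.0091,.001) for Z in np.arange(.136,.1541,.001)]
        g=np.array(g).reshape(19,19);i=np.unravel_index(g.argmin(),g.shape)
        print(n,off,'Y',-.009+.001*i[0],'Z',.136+.001*i[1],g.min());print(g[i[0]].round(1));print(g[:,i[1]].round(1))
a=cv2.resize(t['p'][160:190,150:185],None,fx=14,fy=14,interpolation=0);cv2.imwrite('pics/tcrop.png',a)
E
```

```text
s 0 Y -0.001999999999999999 Z 0.14600000000000002 1.0015993848519797
[39.1 35.3 31.1 26.9 22.6 18.  13.4  9.   5.2  2.4  1.   1.4  3.3  6.6
 10.4 14.7 18.8 23.3 27.9]
[37.7 32.4 25.9 20.  13.6  7.8  3.7  1.   1.7  4.3  9.6 15.7 21.4 28.2
 33.6 39.4 44.7 49.4 53.9]
t 0 Y -0.001999999999999999 Z 0.14 5.377654748173779
[ 6.4  5.9  5.6  5.6  5.4  5.8  5.8  6.4  6.3  6.8  7.4  7.7  8.7  9.2
 10.3 10.9 11.7 12.6 13.3]
[25.2 22.8 19.  15.3 11.8  8.9  6.5  5.4  6.9  9.4 12.6 16.3 19.8 23.6
 25.6 27.8 29.6 30.1 31.8]
```

View pics/tcrop.png

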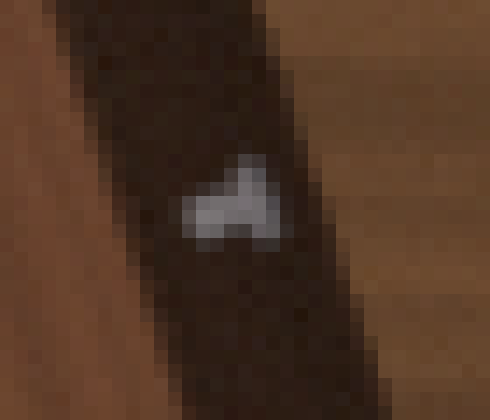

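```bash
python3 tgt.py .6028 .0600 .256 199.55
```

```text
t 4.9 pos [ 0.5304 -0.2607  0.254 ] F [-0.9  0.4 -3.4] T [0.01 0.01 0.01] gap 0.129 q [-0.18  0.31 -0.04 -0.   -1.21  0.55]
shift mm [-273.2 -183.    -1.1] turn [-0.2   0.05  1.54]
```

Emit:
{"op": "play_rows", "data": {
  "targets": [
    [-1, [-30, -20, -2], [0, 0, 0.5]],
    [-1, [-65, -44, -3], [0, 0, 1]],
    [-1, [-105, -70, -3], [0, 0, 1.5]],
    [-1, [-145, -97, -3], [0, 0, 1.5]],
    [-1, [-185, -124, -3], [0, 0, 1.5]],
    [-1, [-225, -150, -3], [0, 0, 1.5]],
    [-1, [-255, -170, -2], [0, 0, 1.5]],
    [-1, [-273, -183, -1], [-0.2, 0, 1.5]]
  ]
}}

```text
time: 5.7
tool_pos: [0.6016, 0.0625, 0.2522]
eef_rot: [[0.337, -0.941, -0.007], [-0.941, -0.337, -0.0], [-0.002, 0.006, -1.0]]
force: [-1.1, -0.0, -1.5]
finger_gap: 0.134
```

```bash
python3 tgt.py .6028 .0600 .1923 199.55
```

```text
t 5.7 pos [0.6016 0.0625 0.2522] F [-1.1 -0.  -1.5] T [-0.12 -0.05 -0.05] gap 0.134 q [ 0.37  0.34 -0.   -0.   -1.23 -0.02]
shift mm [ 2.9 -0.7 59.9] turn [0.36 0.12 0.17]
```

Emit:
{"op": "play_rows", "data": {
  "targets": [
    [-1, [3, -1, 15], [0.3, 0, 0]],
    [-1, [3, -1, 35], [0.3, 0, 0]],
    [-1, [3, -1, 52], [0.3, 0, 0]],
    [-1, [3, -1, 60], [0.3, 0, 0]],
    [-1, [3, -1, 60], [0.3, 0, 0]],
    [-1, [3, -1, 60], [0.3, 0, 0]]
  ]
}}

```text
time: 6.3
tool_pos: [0.6032, 0.0598, 0.1918]
eef_rot: [[0.337, -0.941, -0.002], [-0.941, -0.337, 0.001], [-0.002, 0.002, -1.0]]
force: [0.6, -0.0, -1.9]
finger_gap: 0.136
```

```bash
python3 tgt.py .6028 .0600 .1923 199.55
python3 - <<'E'
from h import *
p,d,m=cap('scene','s3.png');np.savez('s3.npz',p=p,d=d,**m)
a=cv2.resize(p[80:220,240:420],None,fx=4,fy=4,interpolation=2);cv2.imwrite('pics/s3c.png',a)
p,d,m=cap('wrist','w3.png');np.savez('w3.npz',p=p,d=d,**m)
p,d,m=cap('top','t3.png');np.savez('t3.npz',p=p,d=d,**m)
a=cv2.resize(p[130:230,120:250],None,fx=6,fy=6,interpolation=2)[:600];cv2.imwrite('pics/t3c.png',a)
E
```

```text
t 6.3 pos [0.6032 0.0598 0.1918] F [ 0.6 -0.  -1.9] T [-0.05 -0.05 -0.  ] gap 0.136 q [ 0.36  0.38 -0.1  -0.   -1.09 -0.02]
shift mm [-0.3  0.3 -0.5] turn [0.11 0.1  0.17]
```

View pics/s3c.png

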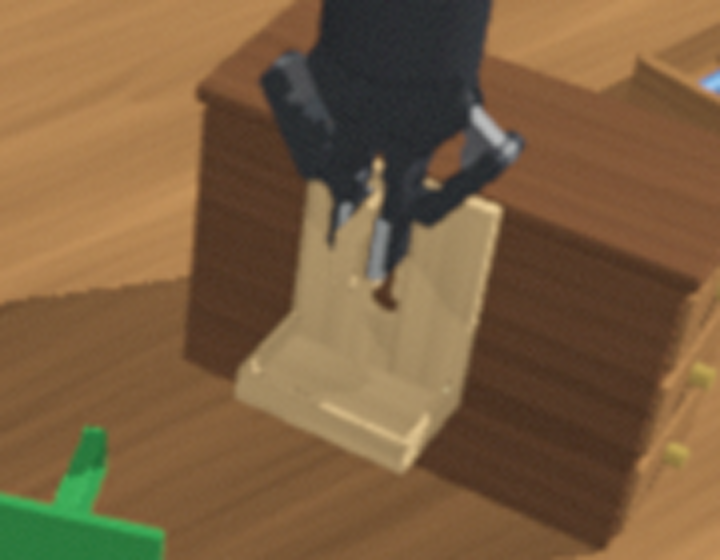

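View pics/w3.png

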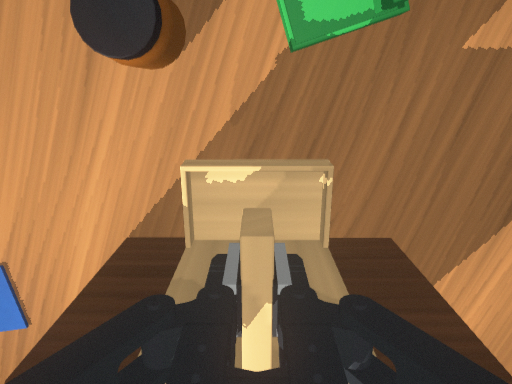

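View pics/t3c.png

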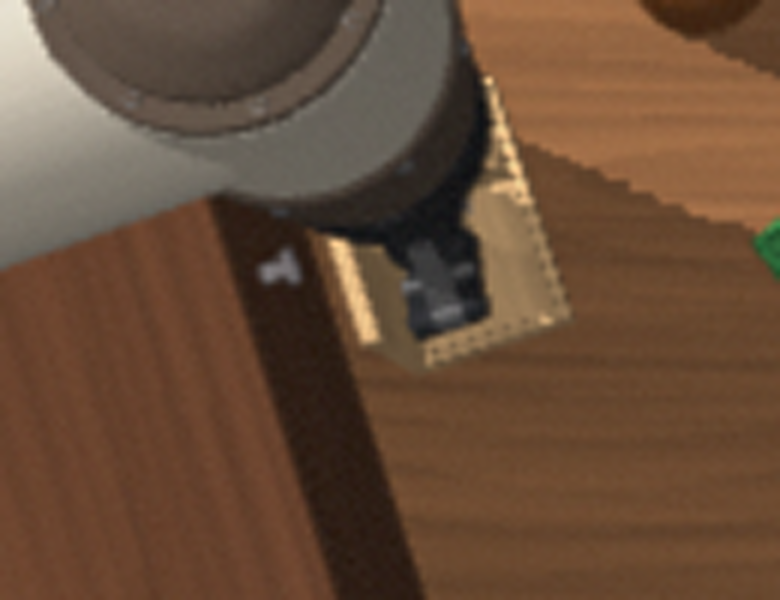

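```bash
cat > ov.py <<'E'
from h import *
from screw import render
def ov(p,m,pos,yang,f,roi,S=6,gx=-.006,gz=.096,dy=0,rot=None):
    u0,u1,v0,v1=roi
    a=np.radians(yang-90);R=np.array([[np.cos(a),-np.sin(a),0],[np.sin(a),np.cos(a),0],[0,0,1]])
    if rot is not None: R=rot
    o=pos-R@np.array([gx,dy,gz])
    im=cv2.resize(p[v0:v1,u0:u1],None,fx=S,fy=S,interpolation=2)
    def L(P,col,cl=True):
        uv=((proj(np.array(P)@R.T+o,m)-[u0,v0]+.5)*S).round().astype(int);cv2.polylines(im,[uv],cl,col,1,cv2.LINE_AA)
    k=1e-3
    def box(x0,x1,y0,y1,z0,z1,col):
        for z in(z0,z1):L([[x0*k,y0*k,z*k],[x1*k,y0*k,z*k],[x1*k,y1*k,z*k],[x0*k,y1*k,z*k]],col)
        for x in(x0,x1):
            for y in (y0,y1):L([[x*k,y*k,z0*k],[x*k,y*k,z1*k]],col,False)
    box(24,30,-50,50,0,130,(0,0,255));box(-35,24,-50,50,0,20,(255,0,0));box(-35,24,-6,6,100,130,(0,255,0))
    for x in (24,30):
        h=9;q=h*np.tan(np.pi/8);s=4.75
        L([[x*k,y*k,(50+z)*k] for y,z in [(-q,-h),(q,-h),(h,-q),(h,q),(s,h+q-s),(s,29.5),(-s,29.5),(-s,h+q-s),(-h,q),(-h,-q)]],(255,255,0))
    cv2.imwrite('pics/'+f,im)
E
python3 - <<'E'
from ov import *
s=dict(np.load('s3.npz'))
ov(s['p'],s,np.array([.6032,.0598,.1918]),199.5,'ov3.png',(290,375,110,205),S=6)
E
```

```text
(no output)
```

View pics/ov3.png

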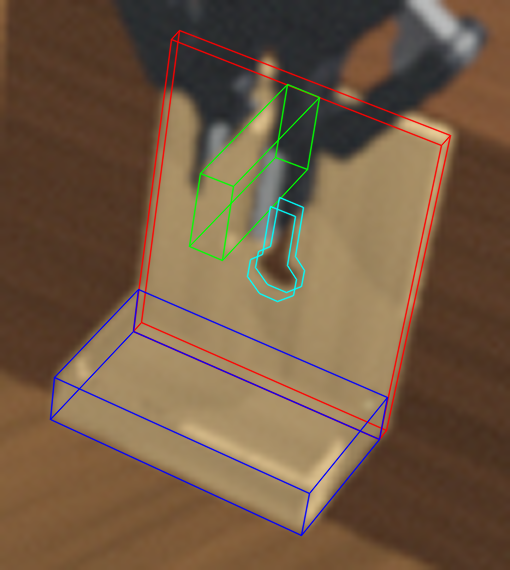

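```bash
cat > sil.py <<'E'
from ov import *
from scipy.optimize import minimize
from scipy.spatial.transform import Rotation as Ro
def silfit(mm,pos,yang,roi,excl,show=None):
    u0,u1,v0,v1=roi;p=mm['p'][v0:v1,u0:u1].astype(float)
    # light wood: green channel high vs dark chest
    W=np.clip((p[...,1]-75)/(125-75),0,1)
    V=np.ones(W.shape);
    for a,b,c_,d_ in excl: V[max(0,c_-v0):max(0,d_-v0),max(0,a-u0):max(0,b-u0)]=0
    a=np.radians(yang-90);R0=Ro.from_euler('z',a)
    def bx(x0,x1,y0,y1,z0,z1): return np.array([[x,y,z] for x in(x0,x1) for y in(y0,y1) for z in(z0,z1)])*1e-3
    B=[bx(24,30,-50,50,0,130),bx(-35,24,-50,50,0,20)]
    g=np.array([-.006,0,.096])
    def rend(v,S=8):
        im=np.zeros((W.shape[0]*S,W.shape[1]*S),np.uint8);R=R0*Ro.from_rotvec(v[3:6])
        for b in B:
            P=pos+R.apply(b-g)+R0.apply(v[:3]);uv=(proj(P,mm)-[u0,v0]+.5)*S
            cv2.fillConvexPoly(im,cv2.convexHull((uv*16).astype(np.float32)).astype(np.int32),255,shift=4)
        return cv2.resize(im,(W.shape[1],W.shape[0]),interpolation=cv2.INTER_AREA)/255.
    pri=np.array([.002,.002,.002,.02,.02,.02])
    f=lambda v:(V*(rend(v)-W)**2).sum()+.5*((v/pri)**2).sum()
    s=np.zeros((7,6));s[1:]=np.diag([.002,.002,.002,.02,.02,.02])
    r=minimize(f,s[0],method='Nelder-Mead',options=dict(initial_simplex=s,maxiter=2500,xatol=1e-5,fatol=1e-2))
    if show: cv2.imwrite('pics/'+show,cv2.resize(np.hstack([W,rend(r.x),V])*255,None,fx=3,fy=3,interpolation=0))
    return r.x,f(s[0]),r.fun
E
python3 - <<'E'
from sil import *
s=dict(np.load('s3.npz'))
x,f0,f1=silfit(s,np.array([.6032,.0598,.1918]),199.5,(290,375,110,190),[(290,375,0,131),(290,362,0,145),(315,350,0,165)],'sil3.png')
print((x[:3]*1000).round(2),np.degrees(x[3:]).round(2),f0,f1)
E
```

```text
[ 0.73 -1.42  1.02] [0.67 0.91 0.96] 51.10340668973472 38.401308196040226[ WARN:0@0.678] global loadsave.cpp:1063 imwrite_ Unsupported depth image for selected encoder is fallbacked to CV_8U.
```

View pics/sil3.png

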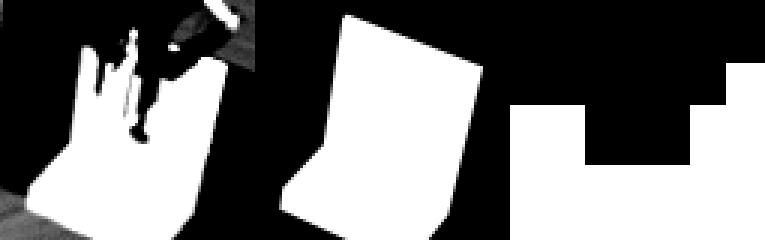

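```bash
sed -i 's/-75)\/(125-75)/-95)\/(140-95)/; s/hstack(\[W,rend(r.x),V\])\*255/hstack([W,rend(r.x),abs(W-rend(r.x))*V])*255/' sil.py
python3 - 2>/dev/null <<'E'
from sil import *
s=dict(np.load('s3.npz'))
for k in range(2):
  x,f0,f1=silfit(s,np.array([.6032,.0598,.1918]),199.5,(290,375,110,205),[(290,375,0,131),(290,362,0,145),(315,350,0,165)] + ([(290,320,0,165)] if k else []),'sil3.png')
  print((x[:3]*1000).round(2),np.degrees(x[3:]).round(2),f0,f1)
E
```

```text
[ 1.5  -0.23  0.07] [ 0.25 -0.29  0.35] 45.29020633089837 25.703215852221707
[ 1.24 -0.72  0.02] [ 0.96 -0.85  1.33] 41.01363919859884 19.127221184538385
```

View pics/sil3.png

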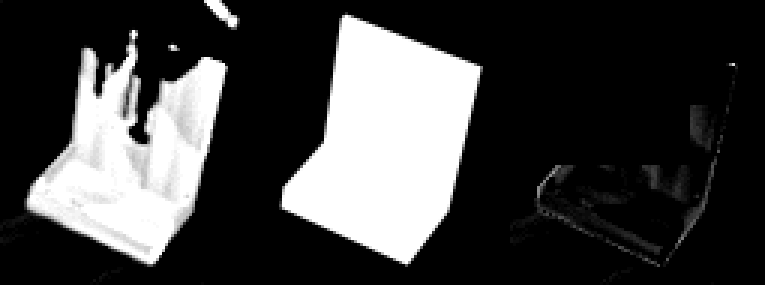

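Emit:
{"op": "play_rows", "data": {
  "targets": [
    [-1, [-4, 0.3, -0.5], [0.1, 0.1, 0.2]],
    [-1, [-10, 0.3, -0.5], [0.1, 0.1, 0.2]],
    [-1, [-16, 0.3, -0.5], [0.1, 0.1, 0.2]],
    [-1, [-20, 0.3, -0.5], [0.1, 0.1, 0.2]],
    [-1, [-22, 0.3, -0.5], [0.1, 0.1, 0.2]],
    [-1, [-22, 0.3, -0.5], [0.1, 0.1, 0.2]],
    [-1, [-22, 0.3, -0.5], [0.1, 0.1, 0.2]]
  ]
}}

```text
time: 7.15
tool_pos: [0.5959, 0.0807, 0.1936]
eef_rot: [[0.334, -0.943, 0.002], [-0.943, -0.334, 0.001], [-0.0, -0.002, -1.0]]
force: [-0.5, 0.2, -2.2]
finger_gap: 0.133
```

```bash
cat > tc.py <<'E'
from tgt import *
from screw import xa,ya,c
import sys
# args: X(caddy back face rel chest face, mm) Y(mm) entryZ(mm)
X,Y,Z=[float(a)/1000 for a in sys.argv[1:4]]
P=c+(X-.036)*xa+Y*ya;P[2]=Z-.05+.096
s=readout.observe();q=s['tool_pos']-c
print('now backX %.1f Y %.1f entryZ %.1f'%((q@xa+.036)*1e3,(q@ya)*1e3,(s['tool_pos'][2]-.046)*1e3),'F chest',(s['force']@xa).round(1),(s['force']@ya).round(1),s['force'][2].round(1))
tgt(P,199.55)
E
python3 tc.py -18 -2 146.3
python3 - <<'E'
from ov import *
p,d,m=cap('scene');np.savez('s4.npz',p=p,d=d,**m);s=readout.observe()
cv2.imwrite('pics/s4c.png',cv2.resize(p[110:205,290:385],None,fx=6,fy=6,interpolation=2))
p,d,m=cap('top');cv2.imwrite('pics/t4c.png',cv2.resize(p[150:210,140:220],None,fx=8,fy=8,interpolation=2))
E
```

```text
now backX -18.1 Y -2.4 entryZ 147.6 F chest 0.3 0.4 -2.2
t 7.15 pos [0.5959 0.0807 0.1936] F [-0.5  0.2 -2.2] T [-0.07 -0.06  0.02] gap 0.133 q [ 0.4   0.37 -0.11 -0.   -1.09 -0.06]
shift mm [-0.1  0.4  1.3] turn [-0.14  0.01 -0.03]
```

View pics/s4c.png

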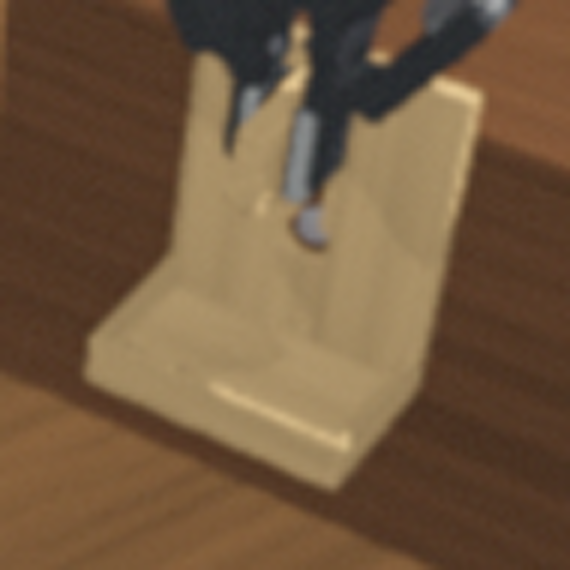

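View pics/t4c.png

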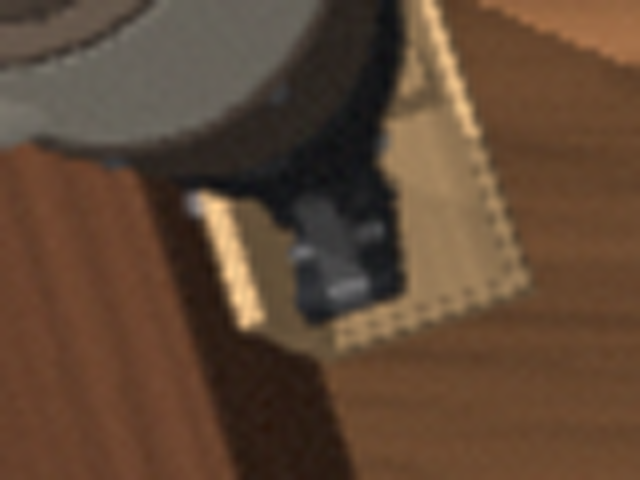

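```bash
cat > ov4.py <<'E'
from ov import *
from screw import cyl,xa,ya,za,c
def keyov(npz,pos,f,Y=-.002,Z=.1463,roi=(325,355,130,165),S=16,xo=.0015):
    s=dict(np.load(npz));u0,u1,v0,v1=roi
    a=np.radians(109.55);R=np.array([[np.cos(a),-np.sin(a),0],[np.sin(a),np.cos(a),0],[0,0,1]])
    o=np.array(pos)-R@np.array([-.006-xo,0,.096]);im=cv2.resize(s['p'][v0:v1,u0:u1],None,fx=S,fy=S,interpolation=0);raw=im.copy()
    def L(P,col):
        uv=((proj(P,s)-[u0,v0]+.5)*S).round().astype(int);cv2.polylines(im,[uv],True,col,1,cv2.LINE_AA)
    h=9;q=h*np.tan(np.pi/8);w=4.75
    for x,col in((24,(255,255,0)),(30,(255,0,255))):
        P=np.array([[x,y,50+z] for y,z in [(-q,-h),(q,-h),(h,-q),(h,q),(w,h+q-w),(w,29.5),(-w,29.5),(-w,h+q-w),(-h,q),(-h,-q)]])*1e-3
        L(P@R.T+o,col)
    for x in(-.013,):
        l=cyl(.007,x,x)[:48];L(c+np.outer(l[:,0],xa)+np.outer(l[:,1]+Y,ya)+np.outer(l[:,2]+Z,za),(0,0,255))
    cv2.imwrite('pics/'+f,cv2.resize(np.hstack([raw,im]),None,fx=.8,fy=.8))
E
python3 -c "
from ov4 import *
keyov('s4.npz',[.5959,.0807,.1936],'k4.png')"
```

```text
(no output)
```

View pics/k4.png

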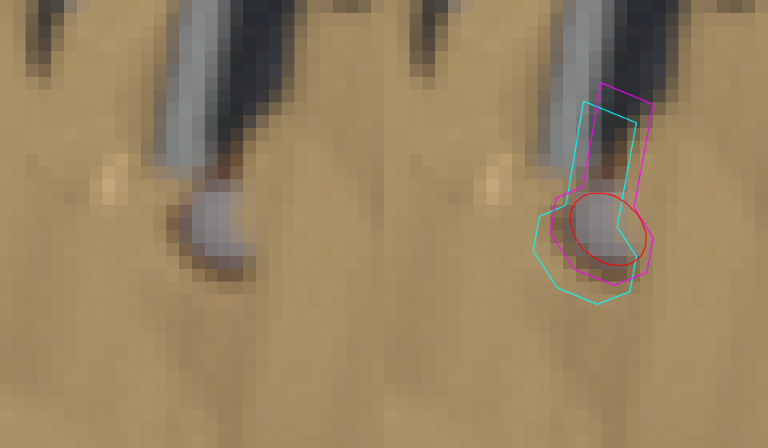

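Emit:
{"op": "play_rows", "data": {
  "targets": [
    [-1, [0, 0.4, 1.0], [0, 0, 0]],
    [-1, [-1, 0.4, 1.2], [0, 0, 0]],
    [-1, [-2, 0.4, 1.2], [0, 0, 0]],
    [-1, [-2.5, 0.4, 1.2], [0, 0, 0]]
  ]
}}

```text
time: 7.65
tool_pos: [0.5947, 0.0828, 0.1924]
eef_rot: [[0.334, -0.943, 0.002], [-0.943, -0.334, 0.001], [-0.0, -0.002, -1.0]]
force: [-1.2, -0.7, -3.6]
finger_gap: 0.131
```

```bash
python3 tc.py -10 -2 146.3
```

```text
now backX -15.8 Y -2.0 entryZ 146.4 F chest -0.3 1.3 -3.6
t 7.65 pos [0.5947 0.0828 0.1924] F [-1.2 -0.7 -3.6] T [-0.11  0.04 -0.01] gap 0.131 q [ 0.41  0.37 -0.11 -0.   -1.08 -0.07]
shift mm [-5.8  0.   0.1] turn [-0.13  0.01 -0.04]
```

Emit:
{"op": "play_rows", "data": {
  "targets": [
    [-1, [-1, 0, 0], [0, 0, 0]],
    [-1, [-2, 0, 0], [0, 0, 0]],
    [-1, [-2, 0, 0], [0, 0, 0]]
  ]
}}

```text
time: 7.95
tool_pos: [0.5941, 0.0848, 0.1924]
eef_rot: [[0.334, -0.943, 0.002], [-0.943, -0.334, 0.001], [-0.0, -0.002, -1.0]]
force: [-0.1, -0.3, -2.7]
finger_gap: 0.135
```

Emit:
{"op": "play_rows", "data": {
  "targets": [
    [-1, [-1, 0, 0], [0, 0, 0]],
    [-1, [-2, 0, 0], [0, 0, 0]],
    [-1, [-2, 0, 0], [0, 0, 0]]
  ]
}}

```text
time: 8.25
tool_pos: [0.5933, 0.0869, 0.1924]
eef_rot: [[0.334, -0.942, 0.002], [-0.942, -0.334, 0.001], [-0.0, -0.002, -1.0]]
force: [-0.7, 0.6, -2.6]
finger_gap: 0.133
```

```bash
python3 tc.py -10 -2 146.3
python3 - <<'E'
from ov4 import *
pos=readout.observe()['tool_pos']
p,d,m=cap('scene');np.savez('s5.npz',p=p,d=d,**m);keyov('s5.npz',pos,'k5.png')
E
```

```text
now backX -11.5 Y -2.1 entryZ 146.4 F chest 0.8 0.4 -2.6
t 8.25 pos [0.5933 0.0869 0.1924] F [-0.7  0.6 -2.6] T [-0.02 -0.02 -0.02] gap 0.133 q [ 0.42  0.37 -0.12 -0.   -1.08 -0.07]
shift mm [-1.5  0.1  0.1] turn [-0.14  0.02 -0.03]
```

View pics/k5.png

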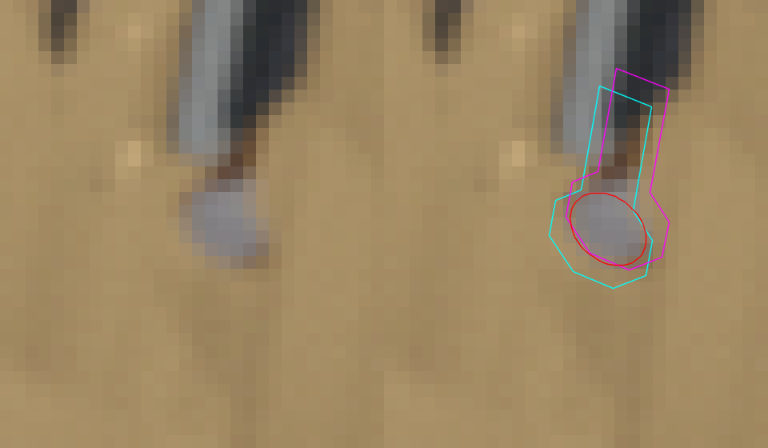

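Emit:
{"op": "play_rows", "data": {
  "targets": [
    [-1, [-1, 0, 0], [0, 0, 0]],
    [-1, [-2, 0, 0], [0, 0, 0]],
    [-1, [-2, 0, 0], [0, 0, 0]]
  ]
}}

```text
time: 8.6
tool_pos: [0.5926, 0.0888, 0.1924]
eef_rot: [[0.334, -0.942, 0.002], [-0.942, -0.334, 0.001], [-0.0, -0.002, -1.0]]
force: [0.7, 0.9, -4.0]
finger_gap: 0.131
```

Emit:
{"op": "play_rows", "data": {
  "targets": [
    [-1, [-1, 0, 0], [0, 0, 0]],
    [-1, [-2, 0, 0], [0, 0, 0]],
    [-1, [-2, 0, 0], [0, 0, 0]]
  ]
}}

```text
time: 8.9
tool_pos: [0.5919, 0.0908, 0.1924]
eef_rot: [[0.334, -0.942, 0.002], [-0.942, -0.334, 0.001], [-0.0, -0.002, -1.0]]
force: [-0.4, -0.0, -2.4]
finger_gap: 0.132
```

```bash
python3 tc.py -3 -2 146.3
```

```text
now backX -7.3 Y -2.1 entryZ 146.4 F chest 0.1 0.3 -2.4
t 8.9 pos [0.5919 0.0908 0.1924] F [-0.4 -0.  -2.4] T [-0.03  0.03 -0.03] gap 0.132 q [ 0.42  0.37 -0.12 -0.   -1.08 -0.08]
shift mm [-4.3  0.1  0.1] turn [-0.14  0.02 -0.01]
```

Emit:
{"op": "play_rows", "data": {
  "targets": [
    [-1, [-1, 0, 0], [0, 0, 0]],
    [-1, [-2, 0, 0], [0, 0, 0]],
    [-1, [-2, 0, 0], [0, 0, 0]]
  ]
}}

```text
time: 9.2
tool_pos: [0.5912, 0.0928, 0.1924]
eef_rot: [[0.335, -0.942, 0.002], [-0.942, -0.335, 0.001], [-0.0, -0.002, -1.0]]
force: [0.6, -0.6, -2.2]
finger_gap: 0.128
```

Emit:
{"op": "play_rows", "data": {
  "targets": [
    [-1, [-1, 0, 0], [0, 0, 0]],
    [-1, [-1.3, 0, 0], [0, 0, 0]],
    [-1, [-1.3, 0, 0], [0, 0, 0]]
  ]
}}

```text
time: 9.5
tool_pos: [0.5908, 0.0941, 0.1925]
eef_rot: [[0.335, -0.942, 0.002], [-0.942, -0.335, 0.001], [-0.0, -0.002, -1.0]]
force: [1.0, -0.6, -2.2]
finger_gap: 0.132
```

```bash
python3 tc.py -2 -2 146.3
```

```text
now backX -3.8 Y -2.1 entryZ 146.5 F chest -0.9 -0.7 -2.2
t 9.5 pos [0.5908 0.0941 0.1925] F [ 1.  -0.6 -2.2] T [-0.06  0.05  0.02] gap 0.132 q [ 0.43  0.37 -0.12 -0.   -1.08 -0.09]
shift mm [-1.8  0.1  0.2] turn [-0.14  0.02  0.  ]
```

Emit:
{"op": "play_rows", "data": {
  "targets": [
    [-1, [-0.5, 0, 0], [0, 0, 0]],
    [-1, [-1, 0, 0], [0, 0, 0]],
    [-1, [-1, 0, 0], [0, 0, 0]]
  ]
}}

```text
time: 9.8
tool_pos: [0.5904, 0.0951, 0.1924]
eef_rot: [[0.335, -0.942, 0.002], [-0.942, -0.335, 0.001], [-0.0, -0.002, -1.0]]
force: [-0.3, -0.8, -2.8]
finger_gap: 0.13
```

```bash
python3 tc.py -1 -2 146.3
```

```text
now backX -2.7 Y -2.1 entryZ 146.4 F chest -0.6 0.5 -2.8
t 9.8 pos [0.5904 0.0951 0.1924] F [-0.3 -0.8 -2.8] T [-0.06 -0.01  0.06] gap 0.13 q [ 0.43  0.37 -0.12 -0.   -1.08 -0.09]
shift mm [-1.7  0.1  0.1] turn [-0.14  0.02  0.01]
```

Emit:
{"op": "play_rows", "data": {
  "targets": [
    [-1, [-0.4, 0, 0], [0, 0, 0]],
    [-1, [-0.8, 0, 0], [0, 0, 0]],
    [-1, [-0.8, 0, 0], [0, 0, 0]]
  ]
}}

```text
time: 10.1
tool_pos: [0.5902, 0.0959, 0.1925]
eef_rot: [[0.335, -0.942, 0.002], [-0.942, -0.335, 0.001], [-0.0, -0.002, -1.0]]
force: [0.4, 0.7, -2.0]
finger_gap: 0.131
```

```bash
python3 tc.py -1 -2 146.3
python3 - <<'E'
from ov4 import *
pos=readout.observe()['tool_pos']
p,d,m=cap('scene');np.savez('s6.npz',p=p,d=d,**m);keyov('s6.npz',pos,'k6.png')
cv2.imwrite('pics/s6c.png',cv2.resize(p[95:205,290:385],None,fx=5,fy=5,interpolation=2))
E
```

```text
now backX -1.9 Y -2.1 entryZ 146.5 F chest 0.5 -0.6 -2.0
t 10.1 pos [0.5902 0.0959 0.1925] F [ 0.4  0.7 -2. ] T [-0.02 -0.01 -0.01] gap 0.131 q [ 0.43  0.37 -0.12 -0.   -1.08 -0.09]
shift mm [-0.9  0.1  0.2] turn [-0.14  0.02  0.01]
```

View pics/k6.png

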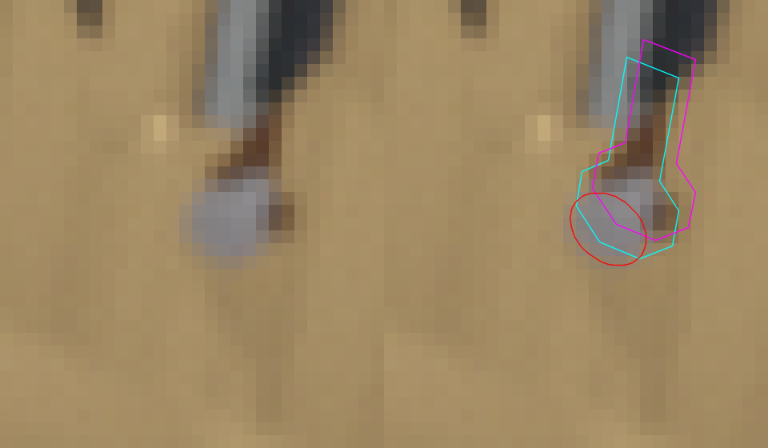

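View pics/s6c.png

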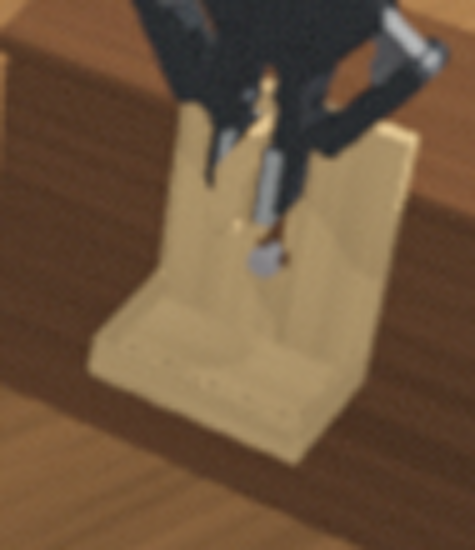

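Emit:
{"op": "play_rows", "data": {
  "targets": [
    [-1, [-0.5, 0, 1], [0, 0, 0]],
    [-1, [-0.5, 0, 3], [0, 0, 0]],
    [-1, [-0.5, 0, 5], [0, 0, 0]],
    [-1, [-0.5, 0, 6], [0, 0, 0]],
    [-1, [-0.5, 0, 6], [0, 0, 0]]
  ]
}}

```text
time: 10.65
tool_pos: [0.5899, 0.0962, 0.1861]
eef_rot: [[0.335, -0.942, 0.002], [-0.942, -0.335, 0.001], [-0.0, -0.002, -1.0]]
force: [-0.2, 0.3, -2.6]
finger_gap: 0.128
```

```bash
python3 tc.py -1.5 -2 140
```

```text
now backX -1.5 Y -1.9 entryZ 140.1 F chest 0.4 0.1 -2.6
t 10.65 pos [0.5899 0.0962 0.1861] F [-0.2  0.3 -2.6] T [-0.29 -0.1   0.01] gap 0.128 q [ 0.43  0.37 -0.13 -0.   -1.07 -0.09]
shift mm [ 0.  -0.1  0.1] turn [-0.1   0.01  0.  ]
```

Emit:
{"op": "play_rows", "data": {
  "targets": [
    [-1, [0, 0, 1.5], [0, 0, 0]],
    [-1, [0, 0, 3], [0, 0, 0]],
    [-1, [0, 0, 3], [0, 0, 0]]
  ]
}}

```text
time: 10.95
tool_pos: [0.5898, 0.0962, 0.1828]
eef_rot: [[0.335, -0.942, 0.001], [-0.942, -0.335, 0.001], [-0.0, -0.002, -1.0]]
force: [-0.6, -0.4, -3.4]
finger_gap: 0.128
```

Emit:
{"op": "play_rows", "data": {
  "targets": [
    [-1, [0, 0, 1.5], [0, 0, 0]],
    [-1, [0, 0, 3], [0, 0, 0]],
    [-1, [0, 0, 3], [0, 0, 0]]
  ]
}}

```text
time: 11.25
tool_pos: [0.5897, 0.0962, 0.1795]
eef_rot: [[0.335, -0.942, 0.001], [-0.942, -0.335, 0.001], [-0.0, -0.001, -1.0]]
force: [0.4, -0.7, -3.0]
finger_gap: 0.137
```

```bash
python3 tc.py -1.5 -2 130
python3 - <<'E'
from ov4 import *
p,d,m=cap('scene')
cv2.imwrite('pics/s7c.png',cv2.resize(p[95:205,290:385],None,fx=5,fy=5,interpolation=2))
E
```

```text
now backX -1.5 Y -1.8 entryZ 133.5 F chest -0.8 -0.1 -3.0
t 11.25 pos [0.5897 0.0962 0.1795] F [ 0.4 -0.7 -3. ] T [-0.32 -0.17 -0.  ] gap 0.137 q [ 0.43  0.38 -0.14 -0.   -1.05 -0.09]
shift mm [ 0.  -0.2  3.5] turn [-0.07  0.02  0.  ]
```

View pics/s7c.png

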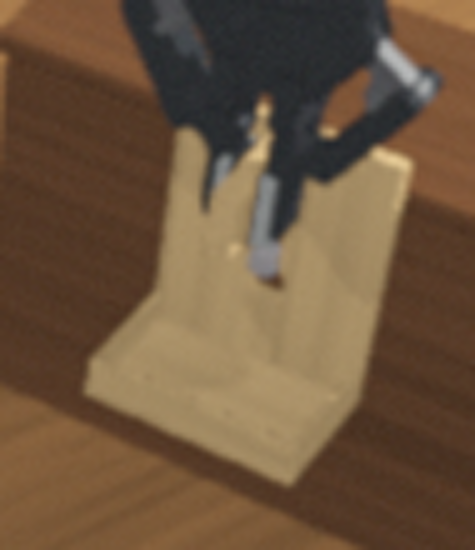

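Emit:
{"op": "play_rows", "data": {
  "targets": [
    [-1, [0, 0, 2], [0, 0, 0]],
    [-1, [0, 0, 4], [0, 0, 0]],
    [-1, [0, 0, 4], [0, 0, 0]]
  ]
}}

```text
time: 11.6
tool_pos: [0.5896, 0.0962, 0.1751]
eef_rot: [[0.335, -0.942, 0.0], [-0.942, -0.335, 0.001], [-0.0, -0.001, -1.0]]
force: [0.7, -1.2, -3.5]
finger_gap: 0.134
```

Emit:
{"op": "play_rows", "data": {
  "targets": [
    [-1, [0, 0, 2], [0, 0, 0]],
    [-1, [0, 0, 4], [0, 0, 0]],
    [-1, [0, 0, 4], [0, 0, 0]]
  ]
}}

```text
time: 11.9
tool_pos: [0.5894, 0.0961, 0.1707]
eef_rot: [[0.335, -0.942, -0.0], [-0.942, -0.335, 0.0], [-0.0, -0.0, -1.0]]
force: [0.0, 0.2, -2.8]
finger_gap: 0.131
```

Emit:
{"op": "play_rows", "data": {
  "targets": [
    [-1, [0, 0, 1], [0, 0, 0]],
    [-1, [0, 0, 2], [0, 0, 0]],
    [-1, [0, 0, 2], [0, 0, 0]]
  ]
}}

```text
time: 12.2
tool_pos: [0.5894, 0.0961, 0.1685]
eef_rot: [[0.335, -0.942, -0.0], [-0.942, -0.335, 0.0], [-0.0, 0.0, -1.0]]
force: [0.7, -1.1, -2.4]
finger_gap: 0.128
```

```bash
python3 tc.py -1.5 -2 120.3
```

```text
now backX -1.4 Y -1.5 entryZ 122.5 F chest -1.3 -0.3 -2.4
t 12.2 pos [0.5894 0.0961 0.1685] F [ 0.7 -1.1 -2.4] T [-0.43 -0.24  0.05] gap 0.128 q [ 0.43  0.39 -0.15 -0.   -1.03 -0.09]
shift mm [ 0.1 -0.5  2.2] turn [ 0.    0.03 -0.01]
```

Emit:
{"op": "play_rows", "data": {
  "targets": [
    [-1, [0, -0.3, 0.5], [0, 0, 0]],
    [-1, [0, -0.4, 1], [0, 0, 0]],
    [-1, [0, -0.4, 1], [0, 0, 0]]
  ]
}}

```text
time: 12.5
tool_pos: [0.5898, 0.0962, 0.1675]
eef_rot: [[0.335, -0.942, -0.0], [-0.942, -0.335, 0.0], [-0.0, 0.0, -1.0]]
force: [0.5, -0.8, -2.0]
finger_gap: 0.13
```

Emit:
{"op": "play_rows", "data": {
  "targets": [
    [-1, [0, 0, 0.5], [0, 0, 0]],
    [-1, [0, 0, 1], [0, 0, 0]],
    [-1, [0, 0, 1], [0, 0, 0]]
  ]
}}

```text
time: 12.8
tool_pos: [0.5898, 0.0962, 0.1665]
eef_rot: [[0.334, -0.942, -0.0], [-0.942, -0.334, 0.0], [-0.0, -0.0, -1.0]]
force: [0.6, -1.3, -2.9]
finger_gap: 0.13
```

Emit:
{"op": "play_rows", "data": {
  "targets": [
    [-1, [0, 0, 0.4], [0, 0, 0]],
    [-1, [0, 0, 0.7], [0, 0, 0]],
    [-1, [0, 0, 0.7], [0, 0, 0]]
  ]
}}

```text
time: 13.1
tool_pos: [0.5899, 0.0963, 0.1657]
eef_rot: [[0.335, -0.942, -0.0], [-0.942, -0.335, 0.0], [-0.0, -0.0, -1.0]]
force: [-0.1, -1.0, -2.4]
finger_gap: 0.132
```

```bash
python3 tc.py -1.5 -2 120.3
```

```text
now backX -1.4 Y -1.9 entryZ 119.7 F chest -0.9 0.4 -2.4
t 13.1 pos [0.5899 0.0963 0.1657] F [-0.1 -1.  -2.4] T [-0.4  -0.15  0.05] gap 0.132 q [ 0.43  0.39 -0.16 -0.   -1.02 -0.09]
shift mm [ 0.1 -0.1 -0.6] turn [-0.    0.02 -0.  ]
```

No contact yet, as the estimate was off by a millimetre or so. Continuing in small steps.

Emit:
{"op": "play_rows", "data": {
  "targets": [
    [-1, [0, 0, 0.4], [0, 0, 0]],
    [-1, [0, 0, 0.7], [0, 0, 0]],
    [-1, [0, 0, 0.7], [0, 0, 0]]
  ]
}}

```text
time: 13.4
tool_pos: [0.5899, 0.0962, 0.1652]
eef_rot: [[0.335, -0.942, 0.0], [-0.942, -0.335, 0.0], [-0.0, -0.0, -1.0]]
force: [0.5, -1.5, -0.5]
finger_gap: 0.131
```

Emit:
{"op": "play_rows", "data": {
  "targets": [
    [-1, [0, 0, 0.4], [0, 0, 0]],
    [-1, [0, 0, 0.7], [0, 0, 0]],
    [-1, [0, 0, 0.7], [0, 0, 0]]
  ]
}}

```text
time: 13.7
tool_pos: [0.59, 0.0962, 0.1651]
eef_rot: [[0.335, -0.942, 0.001], [-0.942, -0.335, 0.0], [-0.0, -0.001, -1.0]]
force: [-1.0, -1.2, 2.4]
finger_gap: 0.132
```

```bash
python3 tc.py -1.5 -2 120.3
python3 - <<'E'
from ov4 import *
p,d,m=cap('scene');np.savez('s8.npz',p=p,d=d,**m)
cv2.imwrite('pics/s8c.png',cv2.resize(p[95:205,290:385],None,fx=5,fy=5,interpolation=2))
E
```

```text
now backX -1.6 Y -2.0 entryZ 119.1 F chest -0.8 1.3 2.4
t 13.7 pos [0.59   0.0962 0.1651] F [-1.  -1.2  2.4] T [-0.45  0.35  0.05] gap 0.132 q [ 0.43  0.39 -0.16 -0.   -1.02 -0.09]
shift mm [-0.1  0.  -1.2] turn [-0.04  0.01  0.01]
```

View pics/s8c.png

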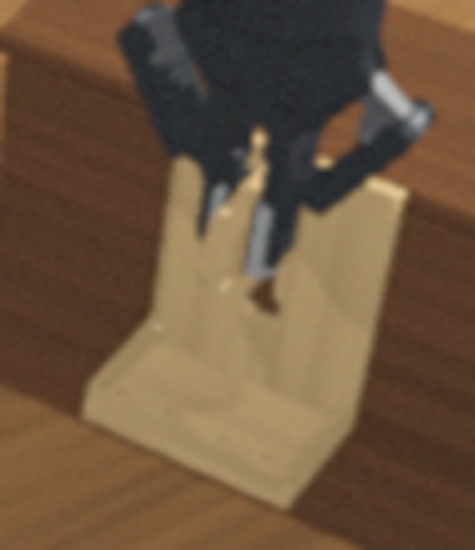

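Emit:
{"op": "play_rows", "data": {
  "targets": [
    [-0.6, [0, 0, 0], [0, 0, 0]],
    [-0.4, [0, 0, 0], [0, 0, 0]],
    [-0.2, [0, 0, 0], [0, 0, 0]],
    [0, [0, 0, 0], [0, 0, 0]],
    [0, [0, 0, 0], [0, 0, 0]],
    [0, [0, 0, 0], [0, 0, 0]]
  ]
}}

```text
time: 14.35
tool_pos: [0.59, 0.0962, 0.165]
eef_rot: [[0.335, -0.942, 0.001], [-0.942, -0.335, 0.0], [-0.0, -0.001, -1.0]]
force: [-0.2, -0.2, -0.3]
finger_gap: 0.503
```

```bash
python3 tc.py -1.5 -2 120.3
python3 - <<'E'
from ov4 import *
p,d,m=cap('scene');np.savez('s9.npz',p=p,d=d,**m)
a=cv2.resize(p[95:205,290:385],None,fx=4,fy=4,interpolation=2)
p,d,m=cap('wrist')
cv2.imwrite('pics/s9c.png',np.hstack([a,cv2.resize(p,(400,440))]))
E
```

```text
now backX -1.5 Y -2.1 entryZ 119.0 F chest -0.1 0.2 -0.3
t 14.35 pos [0.59   0.0962 0.165 ] F [-0.2 -0.2 -0.3] T [-0.02  0.05  0.07] gap 0.503 q [ 0.43  0.39 -0.16 -0.   -1.02 -0.09]
shift mm [-0.   0.1 -1.3] turn [-0.04  0.01  0.01]
```

View pics/s9c.png

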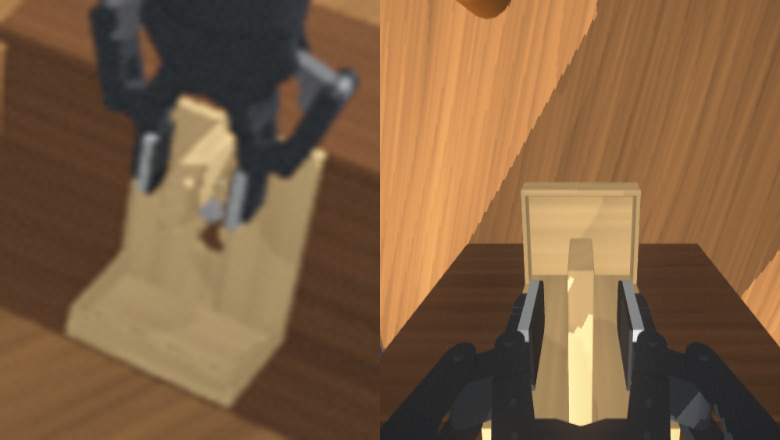

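The caddy hangs with its rib free between the fingers. Retreating straight up.

Emit:
{"op": "play_rows", "data": {
  "targets": [
    [0, [0, 0, -8], [0, 0, 0]],
    [0, [0, 0, -25], [0, 0, 0]],
    [0, [0, 0, -50], [0, 0, 0]],
    [0, [0, 0, -85], [0, 0, 0]],
    [0, [0, 0, -120], [0, 0, 0]],
    [0, [0, 0, -130], [0, 0, 0]],
    [0, [0, 0, -130], [0, 0, 0]]
  ]
}}

```text
time: 15.15
tool_pos: [0.5907, 0.0964, 0.2977]
eef_rot: [[0.335, -0.942, 0.005], [-0.942, -0.335, 0.002], [-0.0, -0.006, -1.0]]
force: [0.9, -0.7, 0.4]
finger_gap: 0.501
```

```bash
python3 - 2>/dev/null <<'E'
from sil import *
from fit import fit
from screw import xa,ya,c
print(readout.observe()['tool_pos'])
p,d,m=cap('wrist');np.savez('wf.npz',p=p,d=d,**m);cv2.imwrite('pics/wf.png',p)
C=cloud(d,m);q=C[(C[...,2]>.18)&(C[...,2]<.216)];Zs=q[:,2];
g=(c-.032*xa)[:2]+(-.002*ya)[:2]
for z0 in (.198,.2):
  r=fit(d,m,z0,g,109.5,(180,340,120,384));print('fit',r)
  o=np.r_[r[0][:2],0]-c;print('back X mm',(o@xa+.03)*1e3,'Y',(o@ya)*1e3)
p,d,m=cap('scene');np.savez('sf.npz',p=p,d=d,**m)
s=dict(np.load('sf.npz'))
# caddy seated: base pos if TCP at seat
pos=c-.036*xa-.002*ya;pos[2]=.165
x,f0,f1=silfit(s,pos,199.55,(285,375,105,210),[(310,340,0,150)],'silf.png');print((x[:3]*1000).round(2),np.degrees(x[3:]).round(2),f0,f1)
a=cv2.resize(p[85:205,280:385],None,fx=4,fy=4,interpolation=2)
cv2.imwrite('pics/sfc.png',a);cv2.imwrite('pics/sfull.png',p)
E
```

```text
[0.59067408 0.09640899 0.29770527]
fit (array([0.585573  , 0.10139544, 1.91769913]), np.float64(109.87606630327201), np.float64(13794.508125931572), np.float64(16062.0), np.float64(0.19767386542209553))
back X mm -1.1609459471065668 Y 0.378109973604999
fit (array([0.58578394, 0.10079844, 1.9168814 ]), np.float64(109.82921406556596), np.float64(13618.53911546426), np.float64(15880.0), np.float64(0.19768275402269253))
back X mm -1.7941096767632447 Y 0.37909837700359045
[0.41 1.12 1.13] [-0.58 -0.3   0.16] 215.90130633517026 184.04549528651023
```

View pics/sfc.png

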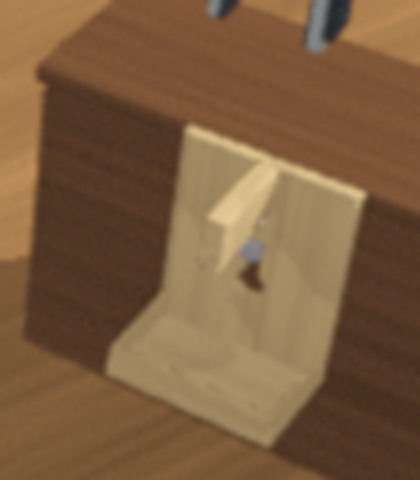

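View pics/wf.png

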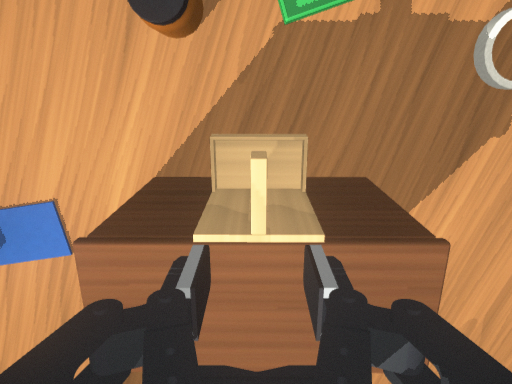

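View pics/sfull.png

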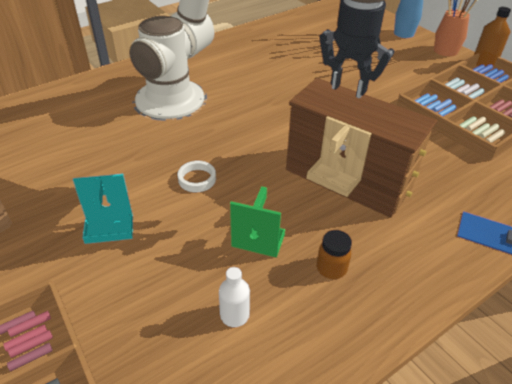

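The pictures show the caddy upright and flush on the screw, the gripper clear of it, and the bystanders untouched.

```bash
python3 -c "
from workcell import ctrl,readout
print(readout.observe()['force'],readout.observe()['time']);print(ctrl.sign_off())"
```

```text
[ 0.00977932 -0.0910891  -0.58201857] 15.25
the job is handed in; nothing more can be done
None
```

The light-wood caddy is hanging on the chest's screw, and I handed the job in at 15.25 s. No verdict came back.

**What I did:** I chose the light-wood caddy over the teal and green look-alikes and gripped it by the rib. I brought the entry hole over the screw head using the scene camera and pushed the plate in behind the head. Then I lowered it about 27 mm until the screw touched the top of the slot, let go and backed the gripper straight up.

**Forces:** The readings during entry and lowering stayed within a few N. The only clear contact was at the top of the slot, a change of about 5 N.

**Last checks:**
- **Hang:** The scene picture shows the caddy upright, with a fitted tilt and turn of about 1° or less.
- **Gap to the chest:** The plate's back face is about 1–2 mm off the chest, by the gripper's position as I let go.
- **Clearance:** The gripper is well clear and reads no load.
- **Bystanders:** The tape, jar and bottle look unmoved in the scene picture. I did not measure their positions.

**What disagreed:**
- **Screw height:** Contact came about 1 mm lower than the camera had put the screw, so it is nearer 145 mm than 146 mm.
- **Final fits:** The chest's top edge spoiled the last wrist-camera fit, and the scene-camera fit was also coarse. I therefore relied mainly on the gripper's position at contact and the pictures.

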